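# Clamp the camera bracket beside the printer

### The job

Stand the white camera bracket on the base plate of the screw clamp, camera towards the clamp's open mouth, and slide its foot straight in until the end of the foot meets the clamp's upright, then let go of it. Then wind the crank clockwise by its knob until the pad meets the foot and snug it by feel: stop when the crank has become about half as hard again to turn as it was running free, without forcing it so as to crack the plastic. Let go, with the bracket still home, and leave the other things on the desk alone.

Things in the scene. Friction and masses are not known exactly. Their poses are not given: they have to be found in the camera images.
- clamp: Grey cast screw clamp bolted to the desk. Origin on the desk top under the screw's vertical axis; z up; mouth open towards its -x. Base plate 205 x 76 mm, top 15 mm above the desk, from x = -135 to +70 mm. Upright 40 mm wide, its front face (the stop for the foot) at x = +35 mm. An arm 32 mm wide reaches from it over the screw axis to x = -20 mm, 84 to 116 mm above the desk.
- clamp_axis (a point): Point on the base plate's top, on the screw axis, axes as the clamp's. Bracket home: foot flat on the plate along the clamp's x, centred on y = 0 within about 5 mm, plain end touching the upright, so the camera head is 100 mm from the axis on the -x (mouth) side.
- pad: Dark steel pad at the lower end of the screw: disc 28 mm across, 10 mm high, origin at the centre of its underside. Starts 15 to 28 mm above the top of the seated foot; sinks 20 mm per clockwise turn of the crank. A stiff spring washer backs it: after contact the force grows about 60 to 95 N per radian of crank. Snug is about 60 N (35 to 100 is good); above 140 N the foot cracks.
- knob_grip (a point): Middle of the crank's black upright knob, a cylinder 16 mm in diameter, 44 mm high; point on its axis, 24 mm above its lower end, under which lies the crank arm. The knob's axis is 40 mm from the screw axis. It spins freely on its pin, so fingers can carry it round without turning. It goes round the screw axis, clockwise from above to tighten, and sinks 3.2 mm per radian.
- crank: Dark steel crank arm on top of the screw, which turns with it; origin on the screw axis. Running free it needs about 8 N along the circle at the knob (5 N is felt when paused against it); every 10 N of clamping adds about 0.8 N, so at snug the push has risen by 4 to 6 N. It needs 4.8 to 8.8 rad before the pad meets the foot; it starts anywhere but over the mouth, and stays where it is left.
- head (a point): Centre of the loose bracket's camera head, where to grasp it: white box 26 (x) by 32 (y) by 30 mm high, round black lens on its -x face. Axes are the bracket's: x along the foot from camera end to plain end, z up. It tops a 14 x 20 mm post near one end of the foot; its centre is 77 mm above the foot's underside.
- heel (a point): Middle of the plain end face of the bracket's foot, 5 mm above the underside, 135 mm along the bracket's +x from the head's axis.
- bracket: White printed camera bracket, about 0.18 kg: a flat foot 150 mm long, 28 wide, 10 thick, with post and camera head at its -x end. Origin on the underside at the middle of the foot, 60 mm along +x from the head's axis.
Mind the look-alikes: they are no part of the job. Of the things like the bracket, leave any that is purple or red; of the rest the smaller one is meant.

How it is judged:
On the way, in this order (a step that is already met when the one before it is completed fails the run):
1. the bracket stands home in the clamp, its foot against the upright and straight under the screw, let go of, with the pad not yet on it (x of heel in the frame of clamp between 0.028 and 0.039 m and y of heel in the frame of clamp between -0.008 and 0.008 m and z of heel in the frame of clamp between 0.016 and 0.024 m and angle between the x axis of head and the x axis of clamp, either way round below 0.12 rad and angle between head's own z axis and vertical below 0.06 rad and contact force between the fingers and bracket below 0.1 N and contact force between pad and bracket below 0.5 N and linear speed of bracket below 0.01 m/s), for 0.2 s.
2. the pad presses the seated foot (x of heel in the frame of clamp between 0.028 and 0.039 m and y of heel in the frame of clamp between -0.008 and 0.008 m and z of heel in the frame of clamp between 0.016 and 0.024 m and angle between the x axis of head and the x axis of clamp, either way round below 0.12 rad and angle between head's own z axis and vertical below 0.06 rad and contact force between pad and bracket above 35 N), for 0.2 s.
At the end, for the whole second after the job is handed in: The pad presses the foot with 35 to 100 N; the foot is flat on the base plate, its end within 7 mm of the upright and within 8 mm of the clamp's centre line, within 0.12 rad of straight and 0.06 rad of upright; the bracket is at rest and let go of (all of step 2 and contact force between pad and bracket below 100 N and linear speed of bracket below 0.01 m/s and contact force between the fingers and bracket below 0.1 N); the robot touches nothing.
It fails at once if the foot is crushed (pad force above 140 N) (contact force between pad and bracket above 140 N).
It fails at once if the bracket is tipped over (angle between head's own z axis and vertical above 0.6 rad).
It fails at once if another thing on the desk is shoved aside (more than 30 mm) (distance of any of driver, nut_tin, spool, glue, printed_frame, caliper, circuit_box from where it was at the start of the episode above 0.03 m).
It also fails if it takes over 72 s, if anything falls off the work surface, if the arm or the gripper's body presses on something with over 40 N, if the wrist force passes 120 N, or if a joint passes its speed limit or range.

### The arm

A 6-joint arm with a two-finger parallel gripper is mounted at the origin on the work surface. World frame = base frame: x ahead of the robot, y to its left, z up, the work surface at z = 0. Lengths are in m, angles in rad, forces in N, time in s.
With the tool pointing down it reaches from about 0.35 to 0.975 m from the base axis. Payload 4.9 kg.
Tool frame: the origin (TCP) lies on the centre line of the jaws, within the pads' length; the fingertips stand 19 mm ahead of it and the grasp point (between the pads) is the TCP; z points along the fingers, y is the line along which they close (so a half turn about z gives the same grasp; the last joint's range is limited). The gripper opens to 85 mm and grips with 20 to 120 N. Pads are 22 mm wide; open, the fingers measure 114 mm over their backs; the gripper's body (76 mm by 85 mm) begins 54 mm behind the grasp point. The pads swing forward as they close: fully open they stand 13 mm farther back than shut.
Start: joints at [1.013, 0.053, 1.613, -0, 1.476, -0.119], TCP at [0.266, 0.566, 0.25] pointing down, gripper open.
Joint ranges: [-3.01, 3.01], [-1.01, 2.22], [0.06, 2.58], [-1.02, 4.17], [0.09, 2.62], [-3.14, 3.14]. Speed limits (rad/s): [2.57, 2.57, 3.14, 3.14, 3.14, 3.14].

### API

Orientations are given as a unit quaternion [x, y, z, w].
In Python, from rig import bot, viewer gives the robot as it stands.
- The arm moves only by the tool step_arm, never from a script. Its argument "deltas" is a list of rows, each an object with "translation": the shift along the tool's x, y, z scaled (see below), a list of three; "rot": the turn, a rotation vector about the tool's x, y, z scaled (see below), a list of three. In form: [{"translation": [tx, ty, tz], "rot": [rx, ry, rz]}, ...]. A call has 1 to 5 rows; each row is the pose to reach, as a shift and turn from the pose commanded when the call began, along the tool's axes at that moment; what a row does not reach only later rows make up. The controller multiplies each number of a shift by 100 mm and each number of a turn by 60 degrees. A row lasts 1/12 s, in which the tool goes at most 41.7 mm and 7.16 degrees, less where a joint would pass 70% of its speed; a pose out of reach is approached as far as the arm can. A call with a number of a shift or a turn outside -1 to 1 is refused whole. A call with a gripper value outside its range is refused whole. "hand" is the closure, from 0 (fully open) to 1 (shut), set as the call begins (left out, the last holds). The fingers move at their own pace and stop on an object; the grip force is fixed at half the most. Time passes only in rows, so rows that repeat a pose let the fingers close. It gives the time, the measured TCP pose, the force, the opening and the grip force at its end, in the units of the state.
- bot.get_state(): the state, without advancing time (a new reading comes with each control period).
- viewer.grab_frame(name): name is "side" or "top"; returns a dict with "image" (480x640x3 uint8, red, green, blue), "vertical_fov" (degrees; the focal length in pixels is half the picture's height over the tangent of half this angle, whatever the lens; pixels are square), "cx", "cy" (the principal point, pixels), "D" ([k1, k2, p1, p2, k3] as OpenCV has them; the pictures are not rectified), "world_from_camera" (4x4, takes a point from camera to world coordinates). Camera axes: x right, y down, z forward; pixel columns grow to the right and rows downward; lengths in m; the calibration is good to about 2 mm. A picture is of the moment at which its call begins. There is no depth.
- bot.close_job(): hands the job in; it is judged then, once.
The state is a dict: "time_s": time; "joint_pos": joint angles; "qd": joint speeds; "joint_torque": joint torques, N m; "eef_pos": TCP position; "tool_rot": TCP orientation; "force": force on the tool from outside, world axes, zero at the start; "ft_torque": the same for the moment, N m; "width": finger opening in m; "grip_force": force on a finger pad.
Only numpy, scipy, OpenCV 4.12 (cv2) and the standard library are available. Lean on these libraries where they do the work, as an engineer would, in place of code of your own. Each camera call takes 0.05 s, during which the arm holds its last target. There are 200 camera calls.

## Working session

There is one attempt and no reset: what is moved stays moved. The work goes in short steps, Python scripts to look and compute and a tool call to move; the robot and the scene stay as the last step left them, time stands still between calls to the robot, and variables do not carry over. Pictures are saved under pics/ and viewed, at most 10 in all, crops included, and the job is handed in when it is done.

Besides the shell and the picture viewer there is one more tool, called after "Request:" as name([rows], argument=value, ...), one row to a line, values as JSON. step_arm: Moves the arm, as the interface text tells. Shifts and turns lie within -1 to 1; 1 stands for 100 mm of shift or 60 degrees of turn. Its arguments: {"type":"object","properties":{"deltas":{"type":"array","items":{"type":"object","properties":{"translation":{"type":"array","items":{"type":"number"}},"rot":{"type":"array","items":{"type":"number"}}}}},"hand":{"type":"number"}},"required":["deltas"]}

```bash
mkdir -p pics
cat > h.py <<'E'
import numpy as np, cv2, json, sys
from rig import bot, viewer
def grab(n,fn=None):
    f=viewer.grab_frame(n); 
    if fn: cv2.imwrite('pics/'+fn,f['image'][:,:,::-1])
    return f
def K(f):
    F=240/np.tan(np.radians(f['vertical_fov'])/2)
    return np.array([[F,0,f['cx']],[0,F,f['cy']],[0,0,1]])
def ray(f,uv):
    p=cv2.undistortPoints(np.array([[uv]],float),K(f),np.array(f['D'],float))[0,0]
    T=np.array(f['world_from_camera']); return T[:3,3],T[:3,:3]@np.r_[p,1]
def atz(f,uv,z):
    o,d=ray(f,uv); return o+d*(z-o[2])/d[2]
def tri(f1,u1,f2,u2):
    o,d=ray(f1,u1);p,e=ray(f2,u2)
    s=np.linalg.lstsq(np.c_[d,-e],p-o,rcond=None)[0]
    a,b=o+s[0]*d,p+s[1]*e; return (a+b)/2,np.linalg.norm(a-b)
def proj(f,P):
    T=np.linalg.inv(np.array(f['world_from_camera']))
    return cv2.projectPoints(np.atleast_2d(np.array(P,float)),cv2.Rodrigues(T[:3,:3])[0],T[:3,3],K(f),np.array(f['D'],float))[0][:,0]
E
python3 - <<'E'
from h import *
for n in('top','side'):
    f=grab(n,n+'0.png'); print(n,f['vertical_fov'],f['D'],np.round(f['world_from_camera'],3).tolist())
print(bot.get_state())
E
```

```text
top 57.8150060689789 [-0.05313966  0.          0.          0.          0.        ] [[-0.019, -0.98, 0.196, 0.332], [-1.0, 0.018, -0.008, 0.108], [0.005, -0.196, -0.981, 0.947], [0.0, 0.0, 0.0, 1.0]]
side 45.37419782231258 [0.05473279 0.         0.         0.         0.        ] [[-0.969, -0.136, 0.204, 0.193], [-0.245, 0.475, -0.845, 1.197], [0.018, -0.869, -0.494, 0.793], [0.0, 0.0, 0.0, 1.0]]
{'time_s': 0.1, 'joint_pos': array([ 1.01303583e+00,  5.33063873e-02,  1.61414875e+00,  2.13587046e-05,
        1.47599792e+00, -1.19000496e-01]), 'qd': array([ 0.00032938, -0.00066682, -0.00352873,  0.00016188,  0.00011996,
       -0.00077487]), 'joint_torque': array([-1.43379766e-04, -3.94909573e+01, -3.71361458e+01, -1.37648449e-04,
        3.93910901e-03, -1.77776838e-05]), 'eef_pos': array([0.26522643, 0.56535431, 0.24918103]), 'tool_rot': array([ 2.17625427e-01,  9.76031920e-01, -8.73925387e-04, -3.18817635e-04]), 'force': array([-0.60315986, -0.08651092, -0.35727861]), 'ft_torque': array([-0.00425297, -0.00214091, -0.04078554]), 'grip_force': 0.0, 'width': 0.08540372172975853}
```

View pics/top0.png

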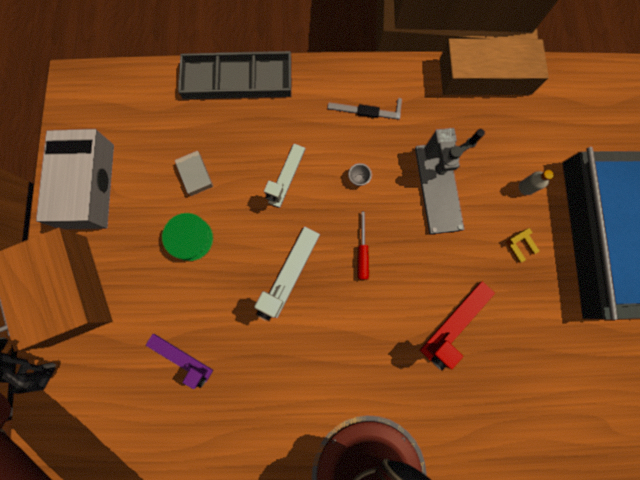

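View pics/side0.png

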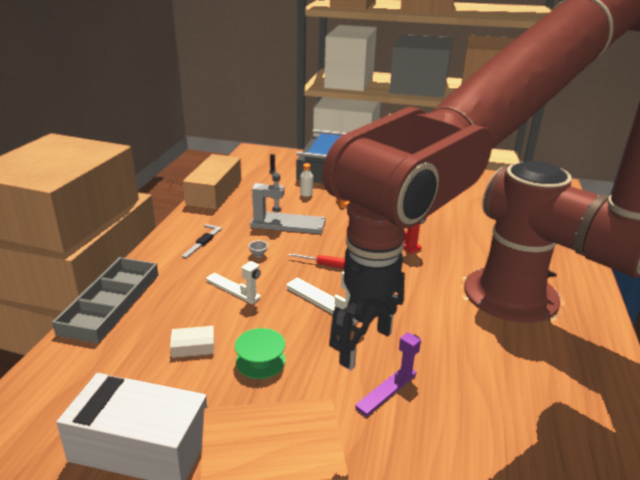

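Bracket look-alikes in the top view: small white (285,175), large white (288,272), purple (180,360) and red (458,325). The purple and red ones are excluded, and of the two white ones the small one at (285,175) is meant. I'll confirm it and read the pixels from one enlarged crop.

Run:
```python
import cv2,numpy as np
t=cv2.imread('pics/top0.png');s=cv2.imread('pics/side0.png')
def c(i,x,y,w,h,k): 
    o=cv2.resize(i[y:y+h,x:x+w],None,fx=k,fy=k,interpolation=cv2.INTER_CUBIC)
    for a in range(0,w,10): cv2.line(o,(a*k,0),(a*k,4 if a%50 else 14),(0,255,255),1)
    for a in range(0,h,10): cv2.line(o,(0,a*k),(4 if a%50 else 14,a*k),(0,255,255),1)
    return o
A=c(t,250,140,80,75,4);B=c(t,400,120,100,120,4)  #320x300, 400x480
C=c(s,200,250,80,65,4);D=c(s,240,150,100,90,4)
o=np.zeros((600,800,3),np.uint8)
o[:300,:320]=A;o[300:560,:320]=C;o[:480,360:760]=B
cv2.imwrite('pics/crop1.png',o);cv2.imwrite('pics/crop2.png',c(s,240,140,100,100,6)[:600,:800])
```

```text
(no output)
```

View pics/crop1.png

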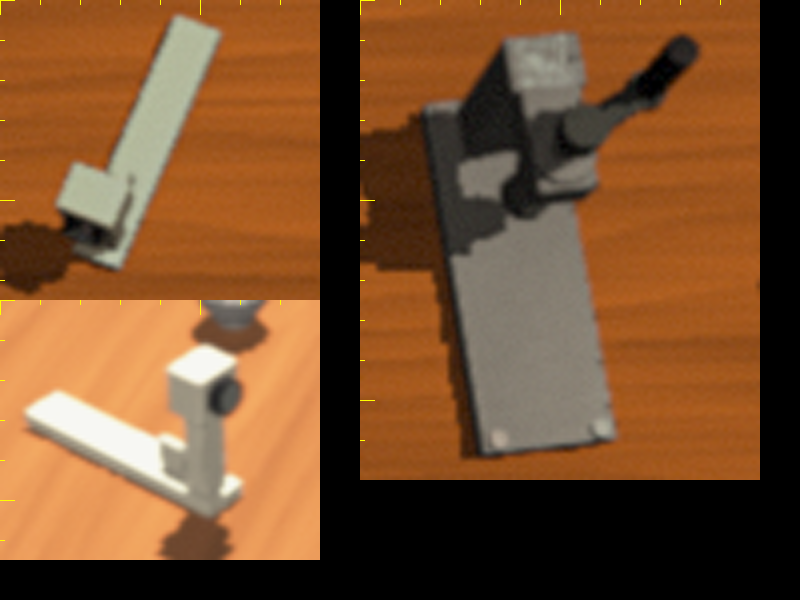

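View pics/crop2.png

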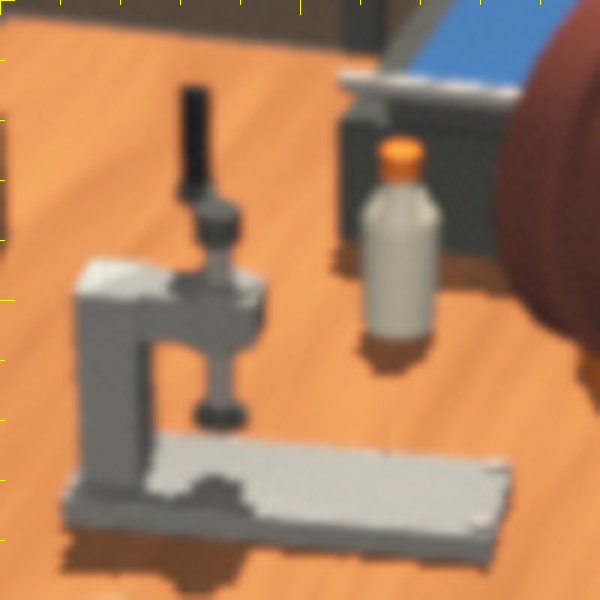

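The crops show the small white bracket with its lens at the lower-left (top view: head top about (274,189), heel end about (300,146)). The clamp's plate front corners are at about (431,234) and (463,229), and the knob top is at (481,132) in top and (272,155) in side.

Run:
```python
from h import *
f=grab('top');s=grab('side')
L=atz(f,(294.25,143.5),.01);R=atz(f,(305.25,148),.01);C=atz(f,(280.5,207),.01)
H=np.array([atz(f,u,.092) for u in [(269.25,180.75),(283.25,186.75),(264.25,191),(277.75,196.25)]])
print('heel',L,R,(L+R)/2,'cam corner',C,'len',np.linalg.norm(R-C),'w',np.linalg.norm(L-R))
d=R-C;print('yaw foot',np.degrees(np.arctan2(d[1],d[0])),'head',H,H.mean(0))
h=(L+R)/2; y=np.arctan2(d[1],d[0]);print('head from heel',h-.135*np.array([np.cos(y),np.sin(y),0]))
v=h[:2]-H.mean(0)[:2];print('yaw head-heel',np.degrees(np.arctan2(v[1],v[0])),np.linalg.norm(v))
a,b,c=[atz(f,u,.015) for u in [(431,233.75),(463.5,229.25),(417,146.75)]]
print('clamp',a,b,c,np.linalg.norm(a-b),np.linalg.norm(a-c))
for d in (c-a,):print('yaw clamp',np.degrees(np.arctan2(d[1],d[0])))
d=a-b;print(np.degrees(np.arctan2(-d[0],d[1]))); d=c-a
yc=np.arctan2(d[1],d[0]);fm=(a+b)/2;print('axis',fm+.135*np.array([np.cos(yc),np.sin(yc),0]))
print('knobtop',tri(f,(480.75,132),s,(272.3,155)),'hub',tri(f,(457,151.25),s,(276.3,174.2)))
print(bot.get_state()['eef_pos'])
```

```text
heel [0.70823267 0.14379179 0.01      ] [0.69686019 0.11879542 0.01      ] [0.70254643 0.13129361 0.01      ] cam corner [0.55941928 0.1756835  0.01      ] len 0.14874897156872607 w 0.02746181644092079
yaw foot -22.485118300307573 head [[0.59521331 0.19266456 0.092     ]
 [0.58190836 0.16403971 0.092     ]
 [0.57364315 0.20281468 0.092     ]
 [0.56206409 0.17531165 0.092     ]] [0.57820723 0.18370765 0.092     ]
head from heel [0.57780928 0.18292347 0.01      ]
yaw head-heel -22.857406514411842 0.13493505671123743
clamp [ 0.49217033 -0.1533635   0.015     ] [ 0.50082042 -0.22626291  0.015     ] [ 0.69401655 -0.13610385  0.015     ] 0.07341082093250759 0.20258280309339566
yaw clamp 4.887411792451412
6.766956064667583
axis [ 0.63100452 -0.17831147  0.015     ]
knobtop (array([ 0.65180869, -0.21198198,  0.19278628]), np.float64(0.0019243209663695573)) hub (array([ 0.62987217, -0.17795803,  0.15244068]), np.float64(0.0009593302956965468))
[0.26534865 0.56546364 0.2495125 ]
```

```bash
cat > to.py <<'E'
# to.py x y z yaw_of_tool_y_deg  -> deltas from current measured pose (mod half turn)
from h import *
from scipy.spatial.transform import Rotation as Ro
s=bot.get_state();R=Ro.from_quat(s['tool_rot'])
p=np.array(list(map(float,sys.argv[1:4])));y=np.radians(float(sys.argv[4]))
print('t',round(s['time_s'],2),'pos',s['eef_pos'].round(4),'Rx',R.as_matrix()[:,0].round(4),'F',s['force'].round(1),'w',round(s['width'],4),s['grip_force'])
for k in(0,np.pi):
    a=y+k; Y=np.array([np.cos(a),np.sin(a),0]);Z=np.array([0,0,-1.]);T=Ro.from_matrix(np.c_[np.cross(Y,Z),Y,Z])
    r=(R.inv()*T).as_rotvec()
    if abs(r[2])<1.7: print('tr',(R.inv().apply(p-s['eef_pos'])/.1).round(3),'rot',(np.degrees(r)/60).round(3))
E
python3 to.py 0.578 0.1835 0.17 67.3
```

```text
t 0.2 pos [0.2653 0.5655 0.2495] Rx [-9.053e-01  4.249e-01  2.000e-04] F [-0.6  0.4 -0.1] w 0.0858 0.0
tr [-4.453 -2.128  0.797] rot [-0.001 -0.    -0.041]
```

Request:
step_arm([
  {"translation": [-0.36,-0.17,0],"rot": [0,0,-0.02]},
  {"translation": [-0.72,-0.34,0],"rot": [0,0,-0.04]},
  {"translation": [-0.9,-0.43,0],"rot": [0,0,-0.04]},
])

```text
time_s: 0.45
eef_pos: [0.3302, 0.4864, 0.2499]
tool_rot: [0.197, 0.98, -0.001, 0.0]
force: [0.0, 0.3, 0.8]
width: 0.0855
grip_force: 0.0
```

Request:
step_arm([
  {"translation": [-0.36,-0.17,0],"rot": [0,0,0]},
  {"translation": [-0.72,-0.34,0],"rot": [0,0,0]},
  {"translation": [-0.9,-0.43,0],"rot": [0,0,0]},
])

```text
time_s: 0.7
eef_pos: [0.3971, 0.4114, 0.2501]
tool_rot: [0.198, 0.98, -0.001, 0.0]
force: [0.1, -0.1, 1.9]
width: 0.086
grip_force: 0.0
```

Request:
step_arm([
  {"translation": [-0.36,-0.17,0],"rot": [0,0,0]},
  {"translation": [-0.72,-0.34,0],"rot": [0,0,0]},
  {"translation": [-0.9,-0.43,0],"rot": [0,0,0]},
])

```text
time_s: 0.95
eef_pos: [0.4635, 0.3368, 0.2502]
tool_rot: [0.198, 0.98, -0.001, 0.001]
force: [1.8, -0.4, -0.6]
width: 0.0855
grip_force: 0.0
```

Request:
step_arm([
  {"translation": [-0.36,-0.17,0],"rot": [0,0,0]},
  {"translation": [-0.72,-0.34,0],"rot": [0,0,0]},
  {"translation": [-0.9,-0.43,0],"rot": [0,0,0]},
])

```text
time_s: 1.2
eef_pos: [0.5299, 0.2622, 0.2501]
tool_rot: [0.198, 0.98, -0.001, 0.0]
force: [-0.2, -0.1, 0.4]
width: 0.0851
grip_force: 0.0
```

Request:
step_arm([
  {"translation": [-0.36,-0.17,0.2],"rot": [0,0,0]},
  {"translation": [-0.72,-0.34,0.5],"rot": [0,0,0]},
  {"translation": [-0.8,-0.4,0.8],"rot": [0,0,0]},
  {"translation": [-0.8,-0.4,0.8],"rot": [0,0,0]},
  {"translation": [-0.8,-0.4,0.8],"rot": [0,0,0]},
])

```text
time_s: 1.62
eef_pos: [0.5847, 0.1963, 0.1671]
tool_rot: [0.198, 0.98, -0.001, -0.003]
force: [-0.8, 0.7, 0.6]
width: 0.0853
grip_force: 0.0
```

```bash
python3 to.py 0.578 0.1835 0.077 67.3; python3 -c "
from h import *
grab('side','s1.png');f=grab('top','t1.png')"
```

```text
t 1.62 pos [0.5847 0.1963 0.1671] Rx [-0.9215  0.3885  0.0055] F [-0.8  0.7  0.6] w 0.0853 0.0
tr [ 0.007 -0.141  0.901] rot [-0.003 -0.005 -0.003]
```

Request:
step_arm([
  {"translation": [0.01,-0.14,0.1],"rot": [0,0,0]},
  {"translation": [0.01,-0.14,0.4],"rot": [0,0,0]},
  {"translation": [0.01,-0.14,0.7],"rot": [0,0,0]},
  {"translation": [0.01,-0.14,0.9],"rot": [0,0,0]},
  {"translation": [0.01,-0.14,0.9],"rot": [0,0,0]},
])

```text
time_s: 2.13
eef_pos: [0.5772, 0.1858, 0.0776]
tool_rot: [0.196, 0.981, -0.001, -0.002]
force: [-1.0, -0.4, -1.2]
width: 0.0852
grip_force: 0.0
```

```bash
python3 to.py 0.578 0.1835 0.077 67.3; python3 -c "
from h import *
a=grab('side')['image'][215:345,190:350,::-1];b=grab('top')['image'][130:260,220:380,::-1]
cv2.imwrite('pics/g1.png',np.vstack([cv2.resize(x,(369,300),interpolation=2) for x in (a,b)]))"
```

```text
t 2.13 pos [0.5772 0.1858 0.0776] Rx [-0.9229  0.3849  0.0045] F [-1.  -0.4 -1.2] w 0.0852 0.0
tr [-0.016 -0.018  0.006] rot [-0.003 -0.004  0.001]
```

View pics/g1.png

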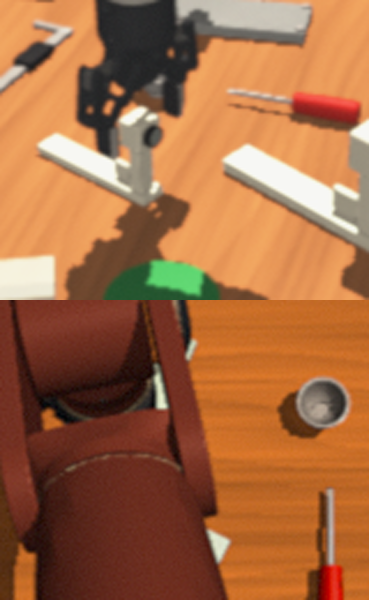

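The fingers straddle the small white head (side-view part of the crop, around (140,130)). The top view is hidden by the arm. I'll close and lift a little.

Request:
step_arm([
  {"translation": [-0.01,-0.01,0],"rot": [0,0,0]},
  {"translation": [-0.01,-0.01,0],"rot": [0,0,0]},
  {"translation": [-0.01,-0.01,0],"rot": [0,0,0]},
  {"translation": [-0.01,-0.01,0],"rot": [0,0,0]},
  {"translation": [-0.01,-0.01,0],"rot": [0,0,0]},
], hand=1)

```text
time_s: 2.65
eef_pos: [0.5813, 0.1839, 0.0819]
tool_rot: [0.197, 0.98, 0.001, 0.001]
force: [0.5, 0.5, -1.0]
width: 0.0314
grip_force: 59.8
```

Request:
step_arm([
  {"translation": [0,0,0],"rot": [0,0,0]},
  {"translation": [0,0,0],"rot": [0,0,0]},
  {"translation": [0,0,0],"rot": [0,0,0]},
  {"translation": [0,0,0],"rot": [0,0,0]},
  {"translation": [0,0,0],"rot": [0,0,0]},
])

```text
time_s: 3.07
eef_pos: [0.5813, 0.1839, 0.0817]
tool_rot: [0.197, 0.98, 0.001, 0.001]
force: [-0.2, 1.6, 5.7]
width: 0.0312
grip_force: 60.8
```

Request:
step_arm([
  {"translation": [0,0,-0.2],"rot": [0,0,0]},
  {"translation": [0,0,-0.5],"rot": [0,0,-0.11]},
  {"translation": [0,-0.1,-0.8],"rot": [0,0,-0.22]},
  {"translation": [0,-0.3,-0.8],"rot": [0,0,-0.34]},
  {"translation": [0,-0.6,-0.8],"rot": [0,0,-0.45]},
])

```text
time_s: 3.48
eef_pos: [0.5585, 0.129, 0.1627]
tool_rot: [-0.041, 0.999, 0.0, 0.002]
force: [-0.4, -1.4, -2.1]
width: 0.0311
grip_force: 60.1
```

Request:
step_arm([
  {"translation": [0,0,0],"rot": [0,0,0]},
  {"translation": [0,0,0],"rot": [0,0,-0.01]},
  {"translation": [0,0,0],"rot": [0,0,-0.01]},
])

```text
time_s: 3.73
eef_pos: [0.5567, 0.1283, 0.1593]
tool_rot: [-0.042, 0.999, 0.0, -0.001]
force: [0.3, 0.6, -2.9]
width: 0.031
grip_force: 60.4
```

```bash
python3 to.py 0.440 -0.196 0.162 95.4
```

```text
t 3.73 pos [0.5567 0.1283 0.1593] Rx [-0.9965 -0.0837  0.0016] F [ 0.3  0.6 -2.9] w 0.031 60.385916233062744
tr [ 1.434 -3.134 -0.026] rot [ 0.    -0.002 -0.01 ]
```

Request:
step_arm([
  {"translation": [0.2,-0.3,0],"rot": [0,0,-0.01]},
  {"translation": [0.4,-0.6,0],"rot": [0,0,-0.01]},
  {"translation": [0.5,-0.8,0],"rot": [0,0,-0.01]},
])

```text
time_s: 3.98
eef_pos: [0.5126, 0.0436, 0.1592]
tool_rot: [-0.048, 0.999, -0.0, -0.001]
force: [0.6, 0.2, -2.3]
width: 0.0312
grip_force: 61.0
```

Request:
step_arm([
  {"translation": [0.2,-0.3,0],"rot": [0,0,0]},
  {"translation": [0.4,-0.6,0],"rot": [0,0,0]},
  {"translation": [0.5,-0.8,0],"rot": [0,0,0]},
])

```text
time_s: 4.23
eef_pos: [0.4705, -0.0412, 0.1596]
tool_rot: [-0.047, 0.999, -0.0, -0.001]
force: [-0.2, -0.3, -1.5]
width: 0.0307
grip_force: 61.0
```

Request:
step_arm([
  {"translation": [0.15,-0.3,0],"rot": [0,0,0]},
  {"translation": [0.3,-0.6,0],"rot": [0,0,0]},
  {"translation": [0.4,-0.9,0],"rot": [0,0,0]},
])

```text
time_s: 4.48
eef_pos: [0.4399, -0.134, 0.1599]
tool_rot: [-0.048, 0.999, 0.0, -0.0]
force: [-0.2, -0.1, -2.7]
width: 0.0314
grip_force: 61.0
```

Request:
step_arm([
  {"translation": [0.0,-0.3,0],"rot": [0,0,0]},
  {"translation": [0.03,-0.6,0],"rot": [0,0,0]},
  {"translation": [0.03,-0.63,0],"rot": [0,0,0]},
  {"translation": [0.03,-0.63,0],"rot": [0,0,0]},
  {"translation": [0.03,-0.63,0],"rot": [0,0,0]},
])

```text
time_s: 4.9
eef_pos: [0.4439, -0.1958, 0.1598]
tool_rot: [-0.048, 0.999, 0.001, -0.0]
force: [-0.7, 0.6, -2.8]
width: 0.0311
grip_force: 61.2
```

```bash
python3 to.py 0.440 -0.196 0.104 95.4;python3 -c "
from h import *
a=grab('side')['image'][150:280,200:400,::-1];b=grab('top')['image'][110:260,340:520,::-1]
cv2.imwrite('pics/g2.png',np.vstack([cv2.resize(x,None,fx=k,fy=k,interpolation=2)[:300,:460] if 0 else cv2.resize(x,(460,299),interpolation=2) for x,k in ((a,2.3),(b,2))]))"
```

```text
t 4.9 pos [ 0.4439 -0.1958  0.1598] Rx [-9.955e-01 -9.490e-02  8.000e-04] F [-0.7  0.6 -2.8] w 0.0311 61.21150016784668
tr [0.038 0.001 0.558] rot [ 0.001 -0.001  0.001]
```

View pics/g2.png

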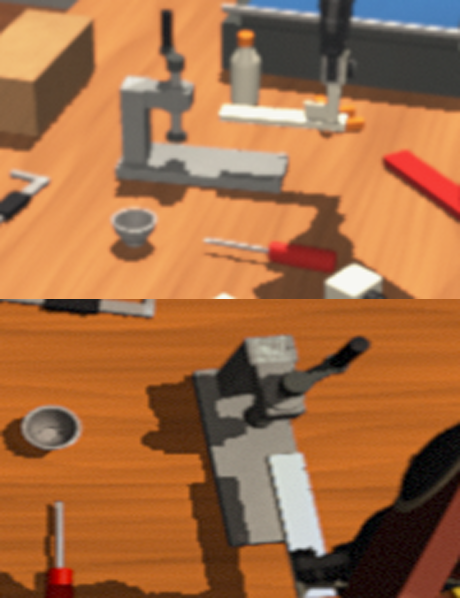

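The bracket hangs level and straight, about 63 mm above the plate. Its heel corners are at about (444.5,188.8) and (458.2,187.3) in the top view.

Run:
```python
from h import *
f=grab('top');h=(atz(f,(444.5,188.8),.088)+atz(f,(458.2,187.3),.088))/2
ax=np.array([.631,-.178]);y=np.radians(5.4);c=np.array([np.cos(y),np.sin(y)]);n=np.array([-c[1],c[0]])
print(h,(h[:2]-ax)@c,(h[:2]-ax)@n); t=bot.get_state()['eef_pos'][:2]; print((t-ax)@c,(t-ax)@n)
```

```text
[ 0.57447246 -0.18226367  0.088     ] -0.05667791137600002 0.001074966913258116
-0.18791783087595684 0.0005159300319103333
```

Request:
step_arm([
  {"translation": [0,-0.01,0.2],"rot": [0,0,0]},
  {"translation": [0,-0.01,0.4],"rot": [0,0,0]},
  {"translation": [0,-0.01,0.58],"rot": [0,0,0]},
  {"translation": [0,-0.01,0.6],"rot": [0,0,0]},
  {"translation": [0,-0.01,0.6],"rot": [0,0,0]},
])

```text
time_s: 5.47
eef_pos: [0.4434, -0.1963, 0.0995]
tool_rot: [-0.048, 0.999, 0.001, -0.001]
force: [-0.1, 0.2, -1.6]
width: 0.0315
grip_force: 61.2
```

Request:
step_arm([
  {"translation": [0,0,0.01],"rot": [0,0,0]},
  {"translation": [0,0,0.02],"rot": [0,0,0]},
  {"translation": [0,0,0.02],"rot": [0,0,0]},
])

```text
time_s: 5.72
eef_pos: [0.4444, -0.1976, 0.0994]
tool_rot: [-0.048, 0.999, -0.001, 0.001]
force: [0.1, -0.1, -2.4]
width: 0.0311
grip_force: 61.2
```

Request:
step_arm([
  {"translation": [-0.2,0,0],"rot": [0,0,0]},
  {"translation": [-0.4,0,0],"rot": [0,0,0]},
  {"translation": [-0.6,0,0],"rot": [0,0,0]},
  {"translation": [-0.75,0,0],"rot": [0,0,0]},
  {"translation": [-0.75,0,0],"rot": [0,0,0]},
])

```text
time_s: 6.13
eef_pos: [0.5213, -0.1906, 0.0998]
tool_rot: [-0.048, 0.999, -0.001, 0.002]
force: [-0.7, 0.3, -1.8]
width: 0.0312
grip_force: 61.2
```

Request:
step_arm([
  {"translation": [0,0,0.01],"rot": [0,0,0]},
  {"translation": [0,0,0.02],"rot": [0,0,0]},
  {"translation": [0,0,0.02],"rot": [0,0,0]},
])

```text
time_s: 6.38
eef_pos: [0.5182, -0.1904, 0.0968]
tool_rot: [-0.047, 0.999, -0.0, 0.0]
force: [0.3, 1.5, 0.4]
width: 0.031
grip_force: 61.4
```

```bash
python3 to.py 0.5345 -0.187 0.097 95.4;python3 -c "
from h import *
a=grab('side')['image'][150:250,230:340,::-1];b=grab('top')['image'][110:240,390:500,::-1]
cv2.imwrite('pics/g3.png',np.hstack([cv2.resize(x,None,fx=3.6,fy=3.6,interpolation=2)[:360] for x in (a,b)]))"
```

```text
t 6.38 pos [ 0.5182 -0.1904  0.0968] Rx [-9.955e-01 -9.480e-02 -8.000e-04] F [0.3 1.5 0.4] w 0.031 61.42871975898743
tr [-0.165  0.019 -0.002] rot [-0.     0.001  0.001]
```

View pics/g3.png

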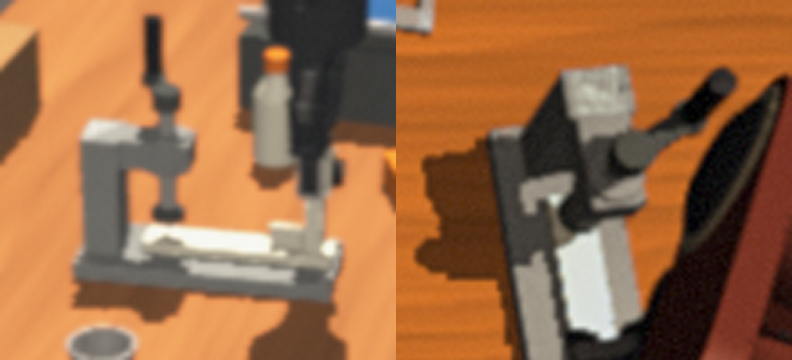

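The foot lies on the plate, centred (gaps of about 26 px each side in the crop), with about 16 mm left to the upright. I'll push in gently and watch the force.

Request:
step_arm([
  {"translation": [-0.05,0,0],"rot": [0,0,0]},
  {"translation": [-0.1,0.0,0],"rot": [0,0,0]},
  {"translation": [-0.13,0.01,0],"rot": [0,0,0]},
  {"translation": [-0.13,0.01,0],"rot": [0,0,0]},
])

```text
time_s: 6.82
eef_pos: [0.5323, -0.1884, 0.0968]
tool_rot: [-0.048, 0.999, -0.001, 0.001]
force: [0.5, -1.1, 1.4]
width: 0.0309
grip_force: 61.9
```

Request:
step_arm([
  {"translation": [-0.015,0,0],"rot": [0,0,0]},
  {"translation": [-0.03,0,0],"rot": [0,0,0]},
  {"translation": [-0.03,0,0],"rot": [0,0,0]},
])

```text
time_s: 7.07
eef_pos: [0.534, -0.1881, 0.0968]
tool_rot: [-0.048, 0.999, -0.0, -0.001]
force: [-6.3, -0.8, 5.2]
width: 0.0312
grip_force: 62.2
```

Request:
step_arm([
  {"translation": [-0.02,0,0],"rot": [0,0,0]},
  {"translation": [-0.02,0,0],"rot": [0,0,0]},
  {"translation": [-0.02,0,0],"rot": [0,0,0]},
])

```text
time_s: 7.32
eef_pos: [0.5341, -0.1882, 0.0969]
tool_rot: [-0.048, 0.999, -0.0, -0.003]
force: [-15.1, -1.5, 12.0]
width: 0.031
grip_force: 63.0
```

Request:
step_arm([
  {"translation": [0.02,0,-0.005],"rot": [0,0,0]},
  {"translation": [0.025,0,-0.005],"rot": [0,0,0]},
  {"translation": [0.025,0,-0.005],"rot": [0,0,0]},
])

```text
time_s: 7.57
eef_pos: [0.5338, -0.1879, 0.0968]
tool_rot: [-0.048, 0.999, -0.0, 0.0]
force: [-2.7, -1.2, 1.9]
width: 0.0312
grip_force: 61.7
```

Request:
step_arm([
  {"translation": [0,0,0],"rot": [0,0,0]},
  {"translation": [0,0,0],"rot": [0,0,0]},
  {"translation": [0,0,0],"rot": [0,0,0]},
  {"translation": [0,0,0],"rot": [0,0,0]},
  {"translation": [0,0,0],"rot": [0,0,0]},
], hand=0)

```text
time_s: 7.98
eef_pos: [0.5339, -0.1877, 0.0966]
tool_rot: [-0.048, 0.999, 0.0, -0.0]
force: [0.5, 0.6, -0.3]
width: 0.0853
grip_force: 0.0
```

Request:
step_arm([
  {"translation": [0,0,0],"rot": [0,0,0]},
  {"translation": [0,0,-0.15],"rot": [0,0,0]},
  {"translation": [0,0,-0.45],"rot": [0,0,0]},
  {"translation": [0,0,-0.8],"rot": [0,0,0]},
  {"translation": [0,0,-1],"rot": [0,0,0]},
])

```text
time_s: 8.4
eef_pos: [0.5349, -0.1883, 0.2005]
tool_rot: [-0.048, 0.999, -0.001, 0.002]
force: [1.2, -0.8, 1.4]
width: 0.0855
grip_force: 0.0
```

Request:
step_arm([
  {"translation": [0.3,0,-0.2],"rot": [0,0,0]},
  {"translation": [0.6,0,-0.4],"rot": [0,0,0]},
  {"translation": [0.9,0,-0.5],"rot": [0,0,0]},
  {"translation": [0.9,0,-0.5],"rot": [0,0,0]},
  {"translation": [0.9,0,-0.5],"rot": [0,0,0]},
])

```text
time_s: 8.82
eef_pos: [0.444, -0.1968, 0.248]
tool_rot: [-0.047, 0.999, -0.001, 0.001]
force: [0.4, -0.1, -0.1]
width: 0.0855
grip_force: 0.0
```

```bash
python3 to.py 0.6525 -0.2120 0.23 95.4;python3 -c "
from h import *
a=grab('side','s3.png')['image'][150:250,230:340,::-1];b=grab('top','t3.png')['image'][110:240,390:500,::-1]
cv2.imwrite('pics/g4.png',np.hstack([cv2.resize(x,None,fx=3.6,fy=3.6,interpolation=2)[:360] for x in (a,b)]))"
```

```text
t 8.82 pos [ 0.444  -0.1968  0.248 ] Rx [-0.9956 -0.0938 -0.0027] F [ 0.4 -0.1 -0.1] w 0.0855 0.0
tr [-2.061 -0.347  0.186] rot [-0.002  0.003 -0.   ]
```

View pics/g4.png

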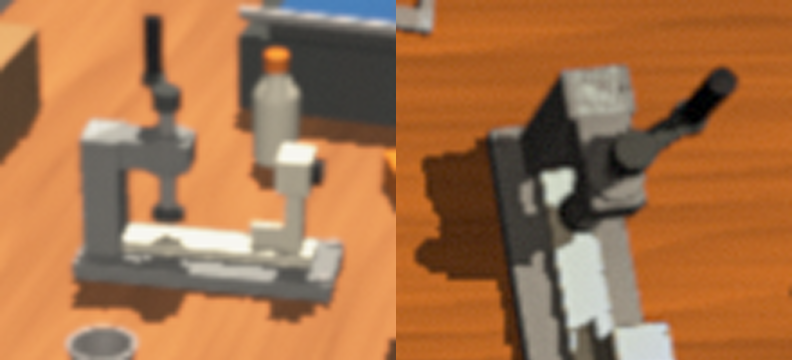

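The bracket is home against the upright and released, with the pad still clear of the foot. Next is the knob.

Request:
step_arm([
  {"translation": [-0.3,-0.05,0],"rot": [0,0,0]},
  {"translation": [-0.6,-0.1,0],"rot": [0,0,0]},
  {"translation": [-0.9,-0.15,0],"rot": [0,0,0]},
])

```text
time_s: 9.17
eef_pos: [0.5367, -0.2023, 0.2452]
tool_rot: [-0.048, 0.999, 0.001, -0.001]
force: [-0.3, -0.3, 1.0]
width: 0.0855
grip_force: 0.0
```

Request:
step_arm([
  {"translation": [-0.3,-0.05,0],"rot": [0,0,0]},
  {"translation": [-0.6,-0.1,0],"rot": [0,0,0]},
  {"translation": [-0.9,-0.15,0],"rot": [0,0,0]},
])

```text
time_s: 9.42
eef_pos: [0.6283, -0.2084, 0.2444]
tool_rot: [-0.048, 0.999, 0.001, -0.001]
force: [0.4, -0.2, 0.2]
width: 0.085
grip_force: 0.0
```

Request:
step_arm([
  {"translation": [-0.2,-0.05,0],"rot": [0,0,0]},
  {"translation": [-0.26,-0.05,0],"rot": [0,0,0]},
  {"translation": [-0.26,-0.05,0],"rot": [0,0,0]},
  {"translation": [-0.26,-0.05,0],"rot": [0,0,0]},
  {"translation": [-0.26,-0.05,0],"rot": [0,0,0]},
])

```text
time_s: 9.83
eef_pos: [0.6519, -0.2113, 0.2461]
tool_rot: [-0.048, 0.999, 0.0, -0.001]
force: [0.3, -0.5, -0.3]
width: 0.0854
grip_force: 0.0
```

```bash
python3 to.py 0.652 -0.2120 0.175 95.4
```

```text
t 9.83 pos [ 0.6519 -0.2113  0.2461] Rx [-0.9955 -0.0952  0.0013] F [ 0.3 -0.5 -0.3] w 0.0854 0.0
tr [-0.002 -0.007  0.711] rot [ 0.001 -0.001  0.001]
```

Request:
step_arm([
  {"translation": [0,0,0.2],"rot": [0,0,0]},
  {"translation": [0,0,0.4],"rot": [0,0,0]},
  {"translation": [0,0,0.6],"rot": [0,0,0]},
  {"translation": [0,0,0.7],"rot": [0,0,0]},
  {"translation": [0,0,0.7],"rot": [0,0,0]},
])

```text
time_s: 10.25
eef_pos: [0.6502, -0.2109, 0.1734]
tool_rot: [-0.047, 0.999, 0.001, -0.003]
force: [0.2, -0.8, -0.3]
width: 0.0851
grip_force: 0.0
```

```bash
python3 to.py 0.652 -0.2120 0.175 95.4;python3 -c "
from h import *
a=grab('side')['image'][100:250,200:360,::-1];b=grab('top')['image'][60:210,400:560,::-1]
cv2.imwrite('pics/g5.png',np.hstack([cv2.resize(x,(400,375),interpolation=2) for x in (a,b)]))"
```

```text
t 10.25 pos [ 0.6502 -0.2109  0.1734] Rx [-0.9955 -0.0947  0.0052] F [ 0.2 -0.8 -0.3] w 0.0851 0.0
tr [-0.017 -0.012 -0.016] rot [ 0.003 -0.005  0.001]
```

View pics/g5.png

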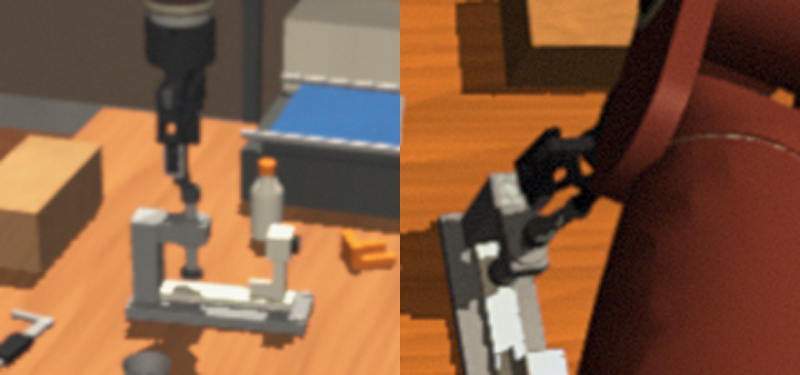

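The fingers straddle the knob (side-view crop, about (180,160)), so I'll close on it.

Request:
step_arm([
  {"translation": [0,0,0],"rot": [0,0,0]},
  {"translation": [0,0,0],"rot": [0,0,0]},
  {"translation": [0,0,0],"rot": [0,0,0]},
  {"translation": [0,0,0],"rot": [0,0,0]},
  {"translation": [0,0,0],"rot": [0,0,0]},
], hand=1)

```text
time_s: 10.77
eef_pos: [0.6529, -0.2118, 0.1775]
tool_rot: [-0.048, 0.999, -0.0, 0.0]
force: [0.4, -1.3, -0.0]
width: 0.0254
grip_force: 0.0
```

Request:
step_arm([
  {"translation": [0,0,0],"rot": [0,0,0]},
  {"translation": [0,0,0],"rot": [0,0,0]},
  {"translation": [0,0,0],"rot": [0,0,0]},
  {"translation": [0,0,0],"rot": [0,0,0]},
  {"translation": [0,0,0],"rot": [0,0,0]},
])

```text
time_s: 11.18
eef_pos: [0.6528, -0.2116, 0.1772]
tool_rot: [-0.048, 0.999, 0.0, 0.0]
force: [-1.2, 1.1, 3.6]
width: 0.0132
grip_force: 58.5
```

```bash
python3 to.py 0.652 -0.2120 0.175 95.4
cat > arc.py <<'E'
# arc.py cx cy th0_deg(current commanded angle) dth n calls : rows for each call in tool axes, clockwise
import numpy as np,sys
th,st,n=map(float,sys.argv[1:4]); th=np.radians(th); n=int(n)
y=np.radians(5.4);X=-np.array([np.cos(y),np.sin(y)]);Y=np.array([-np.sin(y),np.cos(y)])
for k in range(n):
    P0=.04*np.array([np.cos(th),np.sin(th)]);r=[]
    for i in range(1,6):
        a=th-i*st;d=.04*np.array([np.cos(a),np.sin(a)])-P0
        r.append([round(float(d@X/.1),3),round(float(d@Y/.1),3),round(i*st*.0032/.1,3)])
    print(round(np.degrees(th),1),r); th-=5*st
E
python3 arc.py -57 .25 8
```

```text
t 11.18 pos [ 0.6528 -0.2116  0.1772] Rx [-9.955e-01 -9.530e-02 -4.000e-04] F [-1.2  1.1  3.6] w 0.0132 58.46024572849274
tr [ 0.008 -0.004  0.022] rot [0.    0.    0.001]
-57.0 [[0.093, -0.035, 0.008], [0.193, -0.045, 0.016], [0.291, -0.031, 0.024], [0.383, 0.007, 0.032], [0.463, 0.067, 0.04]]
-128.6 [[0.063, 0.078, 0.008], [0.104, 0.168, 0.016], [0.121, 0.267, 0.024], [0.114, 0.366, 0.032], [0.083, 0.461, 0.04]]
-200.2 [[-0.054, 0.084, 0.008], [-0.127, 0.152, 0.016], [-0.215, 0.199, 0.024], [-0.311, 0.224, 0.032], [-0.411, 0.224, 0.04]]
-271.9 [[-0.097, -0.025, 0.008], [-0.184, -0.073, 0.016], [-0.257, -0.141, 0.024], [-0.311, -0.225, 0.032], [-0.342, -0.32, 0.04]]
-343.5 [[-0.007, -0.1, 0.008], [0.011, -0.198, 0.016], [0.053, -0.288, 0.024], [0.116, -0.366, 0.032], [0.196, -0.425, 0.04]]
-415.1 [[0.092, -0.038, 0.008], [0.191, -0.052, 0.016], [0.29, -0.041, 0.024], [0.383, -0.006, 0.032], [0.465, 0.051, 0.04]]
-486.7 [[0.065, 0.076, 0.008], [0.109, 0.165, 0.016], [0.13, 0.262, 0.024], [0.126, 0.362, 0.032], [0.098, 0.458, 0.04]]
-558.3 [[-0.051, 0.086, 0.008], [-0.122, 0.156, 0.016], [-0.208, 0.206, 0.024], [-0.304, 0.234, 0.032], [-0.404, 0.237, 0.04]]
```

Request:
step_arm([
  {"translation": [0.09,-0.035,0.008],"rot": [0,0,0]},
  {"translation": [0.19,-0.045,0.016],"rot": [0,0,0]},
  {"translation": [0.29,-0.03,0.024],"rot": [0,0,0]},
  {"translation": [0.38,0.01,0.032],"rot": [0,0,0]},
  {"translation": [0.463,0.067,0.04],"rot": [0,0,0]},
])

```text
time_s: 11.6
eef_pos: [0.608, -0.2102, 0.1736]
tool_rot: [-0.047, 0.999, -0.001, 0.004]
force: [10.9, -0.2, -2.2]
width: 0.0137
grip_force: 58.4
```

```bash
python3 to.py 0.606 -0.21 0.173 95.4;python3 -c "
from h import *
a=grab('side')['image'][100:250,200:360,::-1];b=grab('top')['image'][60:210,400:560,::-1]
cv2.imwrite('pics/g6.png',np.hstack([cv2.resize(x,(400,375),interpolation=2) for x in (a,b)]))"
```

```text
t 11.6 pos [ 0.608  -0.2102  0.1736] Rx [-0.9955 -0.0946 -0.0079] F [10.9 -0.2 -2.2] w 0.0137 58.417900800704956
tr [0.02  0.004 0.006] rot [-0.003  0.008  0.   ]
```

View pics/g6.png

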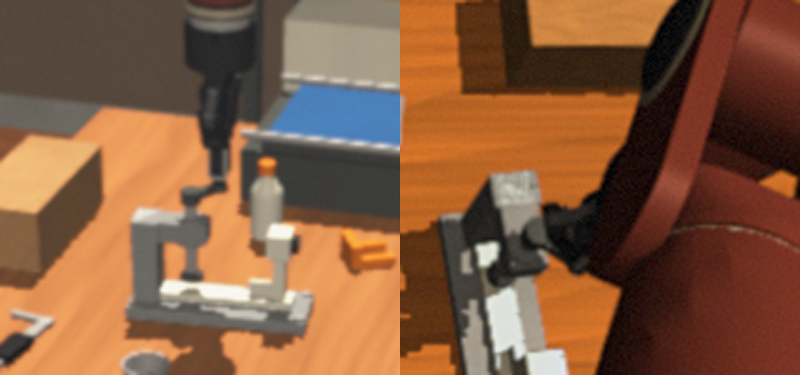

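The knob is held and the crank is turning; the drag is about 8.6 N tangentially. I'll carry on around.

Request:
step_arm([
  {"translation": [0.063,0.078,0.008],"rot": [0,0,0]},
  {"translation": [0.104,0.168,0.016],"rot": [0,0,0]},
  {"translation": [0.121,0.267,0.024],"rot": [0,0,0]},
  {"translation": [0.114,0.366,0.032],"rot": [0,0,0]},
  {"translation": [0.083,0.461,0.04],"rot": [0,0,0]},
])

```text
time_s: 12.12
eef_pos: [0.593, -0.167, 0.1697]
tool_rot: [-0.047, 0.999, -0.003, 0.0]
force: [-1.4, -8.9, 2.3]
width: 0.0131
grip_force: 59.0
```

Request:
step_arm([
  {"translation": [-0.054,0.084,0.008],"rot": [0,0,0]},
  {"translation": [-0.127,0.152,0.016],"rot": [0,0,0]},
  {"translation": [-0.215,0.199,0.024],"rot": [0,0,0]},
  {"translation": [-0.311,0.224,0.032],"rot": [0,0,0]},
  {"translation": [-0.411,0.224,0.04],"rot": [0,0,0]},
])

```text
time_s: 12.53
eef_pos: [0.6306, -0.1376, 0.1654]
tool_rot: [-0.048, 0.999, 0.001, -0.002]
force: [-8.1, 2.8, 7.4]
width: 0.0135
grip_force: 59.6
```

```bash
cat > feel.py <<'E'
from h import *
a=np.array(eval(sys.argv[1]));ax=np.array([.631,-.178])
for x,y,fx,fy in a:
    d=np.array([x,y])-ax;th=np.arctan2(d[1],d[0]);t=np.array([np.sin(th),-np.cos(th)])
    print('r %.4f th %.1f tang %.1f rad %.1f'%(np.hypot(*d),np.degrees(th),-t@[fx,fy],d@[fx,fy]/np.hypot(*d)))
E
python3 arc.py -271.9 .15 8
```

```text
-271.9 [[-0.059, -0.012, 0.005], [-0.115, -0.033, 0.01], [-0.168, -0.062, 0.014], [-0.215, -0.098, 0.019], [-0.257, -0.141, 0.024]]
-314.9 [[-0.035, -0.049, 0.005], [-0.062, -0.102, 0.01], [-0.081, -0.159, 0.014], [-0.091, -0.218, 0.019], [-0.092, -0.278, 0.024]]
-357.8 [[0.008, -0.059, 0.005], [0.025, -0.117, 0.01], [0.05, -0.171, 0.014], [0.083, -0.222, 0.019], [0.123, -0.266, 0.024]]
-400.8 [[0.046, -0.038, 0.005], [0.098, -0.069, 0.01], [0.153, -0.092, 0.014], [0.211, -0.106, 0.019], [0.271, -0.111, 0.024]]
-443.8 [[0.06, 0.004, 0.005], [0.118, 0.016, 0.01], [0.175, 0.037, 0.014], [0.227, 0.067, 0.019], [0.274, 0.103, 0.024]]
-486.8 [[0.041, 0.043, 0.005], [0.076, 0.093, 0.01], [0.102, 0.146, 0.014], [0.121, 0.203, 0.019], [0.13, 0.263, 0.024]]
-529.7 [[0.001, 0.06, 0.005], [-0.008, 0.119, 0.01], [-0.025, 0.177, 0.014], [-0.05, 0.231, 0.019], [-0.084, 0.281, 0.024]]
-572.7 [[-0.04, 0.044, 0.005], [-0.087, 0.082, 0.01], [-0.139, 0.112, 0.014], [-0.194, 0.135, 0.019], [-0.253, 0.148, 0.024]]
```

Request:
step_arm([
  {"translation": [-0.059,-0.012,0.005],"rot": [0,0,0]},
  {"translation": [-0.115,-0.033,0.01],"rot": [0,0,0]},
  {"translation": [-0.168,-0.062,0.014],"rot": [0,0,0]},
  {"translation": [-0.215,-0.098,0.019],"rot": [0,0,0]},
  {"translation": [-0.257,-0.141,0.024],"rot": [0,0,0]},
])

```text
time_s: 12.95
eef_pos: [0.6585, -0.148, 0.1631]
tool_rot: [-0.048, 0.999, 0.002, -0.001]
force: [-5.0, 6.7, 7.1]
width: 0.0134
grip_force: 59.7
```

Request:
step_arm([
  {"translation": [-0.035,-0.049,0.005],"rot": [0,0,0]},
  {"translation": [-0.062,-0.102,0.01],"rot": [0,0,0]},
])

```text
time_s: 13.12
eef_pos: [0.6661, -0.1573, 0.1621]
tool_rot: [-0.048, 0.999, 0.002, -0.0]
force: [-2.7, 7.3, 6.6]
width: 0.0134
grip_force: 59.6
```

```bash
cat > arc2.py <<'E'
# arc2.py th0 step n rows: small calls with few rows each
import numpy as np,sys
th,st=map(float,sys.argv[1:3]); n,m=map(int,sys.argv[3:5]); th=np.radians(th)
y=np.radians(5.4);X=-np.array([np.cos(y),np.sin(y)]);Y=np.array([-np.sin(y),np.cos(y)])
for k in range(n):
    P=lambda a:.04*np.array([np.cos(a),np.sin(a)])
    print(round(np.degrees(th),1),[[round(float((P(th-i*st)-P(th))@X*10),3),round(float((P(th-i*st)-P(th))@Y*10),3),round(i*st*.032,3)] for i in range(1,m+1)]); th-=m*st
E
python3 arc2.py -332.1 .1 16 3
```

```text
-332.1 [[-0.013, -0.038, 0.003], [-0.023, -0.076, 0.006], [-0.029, -0.116, 0.01]]
-349.3 [[-0.002, -0.04, 0.003], [0.001, -0.08, 0.006], [0.007, -0.119, 0.01]]
-366.5 [[0.01, -0.039, 0.003], [0.024, -0.076, 0.006], [0.042, -0.112, 0.01]]
-383.7 [[0.021, -0.034, 0.003], [0.046, -0.066, 0.006], [0.073, -0.095, 0.01]]
-400.9 [[0.03, -0.026, 0.003], [0.063, -0.049, 0.006], [0.098, -0.069, 0.01]]
-418.0 [[0.037, -0.016, 0.003], [0.075, -0.028, 0.006], [0.114, -0.037, 0.01]]
-435.2 [[0.04, -0.005, 0.003], [0.08, -0.005, 0.006], [0.12, -0.002, 0.01]]
-452.4 [[0.039, 0.007, 0.003], [0.078, 0.019, 0.006], [0.115, 0.034, 0.01]]
-469.6 [[0.035, 0.019, 0.003], [0.069, 0.041, 0.006], [0.1, 0.066, 0.01]]
-486.8 [[0.028, 0.028, 0.003], [0.054, 0.059, 0.006], [0.076, 0.093, 0.01]]
-504.0 [[0.019, 0.035, 0.003], [0.034, 0.072, 0.006], [0.045, 0.111, 0.01]]
-521.2 [[0.007, 0.039, 0.003], [0.011, 0.079, 0.006], [0.01, 0.119, 0.01]]
-538.4 [[-0.005, 0.04, 0.003], [-0.013, 0.079, 0.006], [-0.026, 0.117, 0.01]]
-555.6 [[-0.016, 0.037, 0.003], [-0.036, 0.071, 0.006], [-0.059, 0.104, 0.01]]
-572.7 [[-0.026, 0.03, 0.003], [-0.055, 0.058, 0.006], [-0.087, 0.082, 0.01]]
-589.9 [[-0.034, 0.021, 0.003], [-0.07, 0.039, 0.006], [-0.107, 0.053, 0.01]]
```

Request:
step_arm([
  {"translation": [-0.013,-0.038,0.003],"rot": [0,0,0]},
  {"translation": [-0.023,-0.076,0.006],"rot": [0,0,0]},
  {"translation": [-0.029,-0.116,0.01],"rot": [0,0,0]},
])

```text
time_s: 13.37
eef_pos: [0.6706, -0.1684, 0.1612]
tool_rot: [-0.048, 0.999, 0.002, 0.0]
force: [-1.3, 7.8, 5.4]
width: 0.0133
grip_force: 59.6
```

Request:
step_arm([
  {"translation": [-0.002,-0.04,0.003],"rot": [0,0,0]},
  {"translation": [0.001,-0.08,0.006],"rot": [0,0,0]},
  {"translation": [0.007,-0.119,0.01],"rot": [0,0,0]},
])

```text
time_s: 13.62
eef_pos: [0.6715, -0.1802, 0.1603]
tool_rot: [-0.048, 0.999, 0.002, 0.001]
force: [1.6, 7.1, 4.0]
width: 0.0135
grip_force: 59.5
```

Request:
step_arm([
  {"translation": [0.01,-0.039,0.003],"rot": [0,0,0]},
  {"translation": [0.024,-0.076,0.006],"rot": [0,0,0]},
  {"translation": [0.042,-0.112,0.01],"rot": [0,0,0]},
])

```text
time_s: 13.87
eef_pos: [0.6689, -0.1919, 0.1594]
tool_rot: [-0.048, 0.999, 0.002, 0.002]
force: [4.1, 7.1, 3.5]
width: 0.0133
grip_force: 59.5
```

```bash
python3 feel.py "[[.608,-.2102,10.9,-.2],[.593,-.167,-1.4,-8.9],[.6306,-.1376,-8.1,2.8],[.6585,-.148,-5,6.7],[.6661,-.1573,-2.7,7.3]]"; python3 -c "
from h import *
s=bot.get_state();p=s['eef_pos'];f=s['force'];print(p,f,s['ft_torque'])
# pad height from images: save crop brightness only
"
```

```text
r 0.0396 th -125.5 tang 9.0 rad -6.2
r 0.0396 th 163.9 tang 8.9 rad -1.1
r 0.0404 th 90.6 tang 8.1 rad 2.9
r 0.0407 th 47.5 tang 8.2 rad 1.6
r 0.0407 th 30.5 tang 7.7 rad 1.4
[ 0.66890648 -0.19194599  0.15936193] [4.14510764 7.11897265 3.52919786] [ 1.17446431e+00 -5.47492237e-01  4.81291719e-04]
```

Request:
step_arm([
  {"translation": [0.021,-0.034,0.003],"rot": [0,0,0]},
  {"translation": [0.046,-0.066,0.006],"rot": [0,0,0]},
  {"translation": [0.073,-0.095,0.01],"rot": [0,0,0]},
])

```text
time_s: 14.12
eef_pos: [0.6632, -0.2021, 0.1586]
tool_rot: [-0.048, 0.999, 0.002, 0.003]
force: [4.9, 7.1, 3.7]
width: 0.0134
grip_force: 59.4
```

Request:
step_arm([
  {"translation": [0.03,-0.026,0.003],"rot": [0,0,0]},
  {"translation": [0.063,-0.049,0.006],"rot": [0,0,0]},
  {"translation": [0.098,-0.069,0.01],"rot": [0,0,0]},
])

```text
time_s: 14.37
eef_pos: [0.6549, -0.2101, 0.1578]
tool_rot: [-0.048, 0.999, 0.001, 0.004]
force: [8.9, 7.4, 1.4]
width: 0.0136
grip_force: 59.3
```

Request:
step_arm([
  {"translation": [0.037,-0.016,0.003],"rot": [0,0,0]},
  {"translation": [0.075,-0.028,0.006],"rot": [0,0,0]},
  {"translation": [0.114,-0.037,0.01],"rot": [0,0,0]},
])

```text
time_s: 14.62
eef_pos: [0.6447, -0.2154, 0.1571]
tool_rot: [-0.048, 0.999, 0.0, 0.006]
force: [12.5, 5.4, -0.1]
width: 0.0133
grip_force: 59.0
```

```bash
python3 feel.py "[[.6706,-.1684,-1.3,7.8],[.6715,-.1802,1.6,7.1],[.6689,-.1919,4.1,7.1],[.6632,-.2021,4.9,7.1],[.6549,-.2101,8.9,7.4],[.6447,-.2154,12.5,5.4]]"
```

```text
r 0.0407 th 13.6 tang 7.9 rad 0.6
r 0.0406 th -3.1 tang 7.2 rad 1.2
r 0.0404 th -20.1 tang 8.1 rad 1.4
r 0.0402 th -36.8 tang 8.6 rad -0.3
r 0.0400 th -53.3 tang 11.6 rad -0.6
r 0.0398 th -69.9 tang 13.6 rad -0.8
```

Request:
step_arm([
  {"translation": [0,0,0],"rot": [0,0,0]},
  {"translation": [0,0,0],"rot": [0,0,0]},
])

```text
time_s: 14.78
eef_pos: [0.6442, -0.2156, 0.157]
tool_rot: [-0.048, 0.999, 0.0, 0.005]
force: [10.1, 3.8, 1.2]
width: 0.0135
grip_force: 59.0
```

Request:
step_arm([
  {"translation": [0,0,0],"rot": [0,0,0]},
  {"translation": [0,0,0],"rot": [0,0,0]},
])

```text
time_s: 14.95
eef_pos: [0.6442, -0.2156, 0.157]
tool_rot: [-0.048, 0.999, 0.0, 0.005]
force: [9.7, 5.1, 1.8]
width: 0.0134
grip_force: 59.0
```

```bash
python3 -c "
from h import *
s=bot.get_state();p=s['eef_pos'];f=s['force'];print([[p[0],p[1],f[0],f[1]]],s['time_s'])"
```

```text
[[np.float64(0.6441991876337639), np.float64(-0.21557431738014463), np.float64(9.708985923512092), np.float64(5.064797503131092)]] 14.95
```

The turning drag rose from about 8.1 N free to 13.6 N, and paused it reads about 10.8 N against 5 N free. That puts the clamping at about 65–70 N, so it is snug. I'll relax the push, let go and rise clear.

Request:
step_arm([
  {"translation": [-0.012,0,0],"rot": [0,0,0]},
  {"translation": [-0.012,0,0],"rot": [0,0,0]},
])

```text
time_s: 15.12
eef_pos: [0.6444, -0.2156, 0.157]
tool_rot: [-0.048, 0.999, 0.0, 0.003]
force: [6.0, 4.7, 3.5]
width: 0.0131
grip_force: 59.1
```

Request:
step_arm([
  {"translation": [0,0,0],"rot": [0,0,0]},
  {"translation": [0,0,0],"rot": [0,0,0]},
  {"translation": [0,0,0],"rot": [0,0,0]},
  {"translation": [0,0,0],"rot": [0,0,0]},
  {"translation": [0,0,0],"rot": [0,0,0]},
], hand=0.6)

```text
time_s: 15.53
eef_pos: [0.6417, -0.2168, 0.1549]
tool_rot: [-0.047, 0.999, 0.0, -0.0]
force: [0.4, 0.3, -1.2]
width: 0.034
grip_force: 0.0
```

Request:
step_arm([
  {"translation": [0,0,-0.1],"rot": [0,0,0]},
  {"translation": [0,0,-0.3],"rot": [0,0,0]},
  {"translation": [0,0,-0.6],"rot": [0,0,0]},
  {"translation": [0,0,-0.9],"rot": [0,0,0]},
  {"translation": [0,0,-1],"rot": [0,0,0]},
])

```text
time_s: 15.95
eef_pos: [0.644, -0.2175, 0.2624]
tool_rot: [-0.048, 0.999, -0.002, 0.004]
force: [0.3, 0.6, 0.6]
width: 0.0341
grip_force: 0.0
```

Request:
step_arm([
  {"translation": [0.3,0,-0.2],"rot": [0,0,0]},
  {"translation": [0.6,0,-0.4],"rot": [0,0,0]},
  {"translation": [0.9,0,-0.4],"rot": [0,0,0]},
])

```text
time_s: 16.2
eef_pos: [0.5531, -0.2259, 0.3005]
tool_rot: [-0.048, 0.999, -0.002, 0.003]
force: [-0.2, -1.1, 2.6]
width: 0.0341
grip_force: 0.0
```

Request:
step_arm([
  {"translation": [0.3,0,0],"rot": [0,0,0]},
  {"translation": [0.6,0,0],"rot": [0,0,0]},
  {"translation": [0.9,0,0],"rot": [0,0,0]},
  {"translation": [0.9,0,0],"rot": [0,0,0]},
  {"translation": [0.9,0,0],"rot": [0,0,0]},
])

```text
time_s: 16.62
eef_pos: [0.4621, -0.2339, 0.2957]
tool_rot: [-0.047, 0.999, -0.0, 0.0]
force: [1.4, 0.1, -0.4]
width: 0.0344
grip_force: 0.0
```

```bash
python3 -c "
from h import *
a=cv2.imread('pics/s3.png')[150:250,230:340].astype(int);f=grab('side','s9.png');b=f['image'][150:250,230:340,::-1].astype(int)
d=abs(a-b).max(2)>40
print(d.sum(),'head/foot region diff',d[40:,30:].sum(),np.argwhere(d).min(0)+[150,230],np.argwhere(d).max(0)+[150,230])
for r in range(0,100,3): print(''.join('#' if v else '.' for v in d[r,::2]))
print(bot.get_state()['force'],bot.get_state()['qd'].round(3))"
```

```text
399 head/foot region diff 147 [154 268] [249 339]
.......................................................
.......................................................
....................###................................
....................###................................
....................##.##..............................
....................#####..............................
....................##.##..............................
....................##.##..............................
....................#####..............................
........................##.............................
.......................................................
.....................##.##.............................
...................##..###.............................
....................#..................................
.......................................................
.......................................................
.......................................................
.......................................................
..........................................
[... 235 characters left out ...]
..
.......................................................
........................#..............................
.......................................................
.......................................................
.......................................................
.......................................................
....................####...............................
.......................................................
.......................................................
...................................................###.
...................................................###.
[ 0.33352706 -0.41830712 -0.82528885] [ 0.016  0.03  -0.027  0.001 -0.     0.001]
```

The image difference shows only the crank and pad moved (and the arm's shadow); the bracket is still home. I'll hand the job in.

```bash
python3 -c "
from rig import bot
print(bot.close_job())"
```

```text
the job is handed in; nothing more can be done
None
```

The bracket stands home in the clamp, let go of, and the crank is snugged to an estimated 65–70 N going by its drag; the job was handed in at about 17 s, and no verdict came back.

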